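# Nest three crosswise kidney dishes by turning them

### The job

Three kidney-shaped steel parts dishes have been stacked crookedly on the bench mat, so the upper two lie across the rims below them. Without lifting them off, turn the upper two dishes until each drops fully home into the dish below and all three sit nested and level, curved the same way. Leave the bottle and the carton beside them standing where they are.

Things in the scene. Friction and masses are not known exactly. Their poses are not given: they have to be found in the camera images.
- bottom_dish: Lowest kidney-shaped steel dish on a rubber sole, fixed to a 3 mm mat: it does not move. All three are alike: 197 mm long, 111 wide, 39 high, 6 mm rim bead. Origin: underside, middle of the outline. z up, x along the length; the bulging long side faces +y, the hollow side -y. Two round end lobes are centred at (+-54, -10) mm; between them the trough follows an 80 mm radius through (0, +10).
- bottom_dish_rest (a point): Where the next dish's origin comes to lie when nested: 16 mm above the bottom dish's origin, on two pressed ribs near x = +-30 mm that rise from its 3 mm floor. Nested dishes have parallel axes (same way round) and about 3 mm of play; walls may hold a dish a little askew until it is pressed down lightly.
- middle_dish: Second kidney dish, same shape and axes, 0.2 kg, flat smooth underside. It starts lying across the bottom dish's rim, origin 39 mm above that dish's origin, turned 0.7 to 1.4 rad anticlockwise (seen from above) from matching. It slides easily on the rim. The foot is 13 mm smaller all round than the rim: it drops in within about 8 mm and 0.12 rad of matching, guided by the walls.
- middle_dish_rest (a point): Where the top dish's origin comes to lie when nested in the middle dish: 16 mm above the middle dish's origin, same axes.
- top_dish: Uppermost kidney dish, same as the middle one. It starts lying across the middle dish's rim, origin 39 mm above it, turned 0.7 to 1.4 rad clockwise from matching the middle dish. Closed or 85 mm open fingers fit down into its lobes to turn it from inside. Once it lies in the middle dish, turning it turns both together.
- top_dish_lobe (a point): Centre of the top dish's +x end lobe on its floor, 3 mm above the underside; the other lobe's centre is 107 mm away along -x. Inner radius of a lobe: 26 mm at the floor, 39 mm at the rim; walls are 2.4 mm thick and lean outward 20 degrees.
- cement_bottle: Small flat plastic bottle, 31 x 60 x 80 mm, standing upright on the mat left of the dishes; origin under its centre. Leave it standing.
- bulb_carton: Upright carton, 53 x 52 x 135 mm, on the mat right of the dishes; origin under its centre. Leave it standing.
Things that resemble listed ones, but are neither listed nor needed, are in the scene too. Leave any blue look-alike of the bottom_dish alone.

How it is judged:
At the end, for the whole second after the job is handed in: The middle dish sits in the bottom dish and the top dish in the middle one, each 16 mm (13 to 18.5 mm) above the one below, centred within 7 mm and turned the same way within 0.1 rad; the two upper dishes are level within 0.06 rad and at rest (z of middle_dish in the frame of bottom_dish between 0.013 and 0.0185 m and horizontal distance between middle_dish and bottom_dish below 0.007 m and angle between the x axis of middle_dish and the x axis of bottom_dish, either way round below 0.1 rad and z of top_dish in the frame of middle_dish between 0.013 and 0.0185 m and horizontal distance between top_dish and middle_dish below 0.007 m and angle between the x axis of top_dish and the x axis of middle_dish, either way round below 0.1 rad and angle between each of middle_dish, top_dish's own z axis and vertical below 0.06 rad and linear speed of each of middle_dish, top_dish below 0.02 m/s); the robot touches nothing.
It fails at once if the middle dish is lifted off (origin more than 75 mm above the bench) (height (world z) of middle_dish above 0.075 m).
It fails at once if the top dish is lifted off (origin more than 115 mm above the bench) (height (world z) of top_dish above 0.115 m).
It fails at once if the bottle is moved by more than 30 mm or knocked over (distance of cement_bottle from where it was at the start of the episode above 0.03 m or angle between cement_bottle's own z axis and vertical above 0.5 rad).
It fails at once if the carton is moved by more than 30 mm or knocked over (distance of bulb_carton from where it was at the start of the episode above 0.03 m or angle between bulb_carton's own z axis and vertical above 0.5 rad).
It also fails if it takes over 51 s, if anything falls off the work surface, if the arm or the gripper's body presses on something with over 40 N, if the wrist force passes 120 N, or if a joint passes its speed limit or range.

### The arm

A 6-joint arm with a two-finger parallel gripper is mounted at the origin on a cart in front of the work surface, level with it; the furniture and walls round the work are solid. World frame = base frame: x ahead of the robot, y to its left, z up, the work surface at z = 0. Lengths are in m, angles in rad, forces in N, time in s.
With the tool pointing down it reaches from about 0.375 to 0.9 m from the base axis. Payload 3.1 kg.
Tool frame: the origin (TCP) lies at the very end of the fingers, on their centre line; the grasp point (between the pads) lies 19 mm behind it (grip_depth is the distance from the TCP to the grasp point, in m); z points along the fingers, y is the line along which they close (so a half turn about z gives the same grasp; the last joint's range is limited). The gripper opens to 85 mm and grips with 20 to 120 N. Pads are 22 mm wide; open, the fingers measure 114 mm over their backs; the gripper's body (76 mm by 85 mm) begins 54 mm behind the grasp point. The pads swing forward as they close: fully open they stand 13 mm farther back than shut.
Start: joints at [1.097, 0.527, 1.433, -0, 1.181, -0.178], TCP at [0.182, 0.598, 0.231] pointing down, gripper open.
Joint ranges: [-3.08, 3.08], [-0.75, 2.2], [0.22, 2.44], [-1.43, 4.57], [0, 2.65], [-2.85, 2.85]. Speed limits (rad/s): [2.79, 2.79, 3.14, 3.14, 3.14, 3.14].

### API

Orientations are given as a unit quaternion [x, y, z, w].
In Python, from station import * gives the robot as it stands.
- The arm moves only by the tool apply_moves, never from a script. Its argument "plan" is a list of rows, each a list of 7 numbers: the shift along the tool's x, y, z in m, then the turn, a rotation vector about the tool's x, y, z in rad, then the gripper command: -1 is fully open, 1 is shut, values between are in proportion. In form: [[dx, dy, dz, wx, wy, wz, jaw], ...]. A call has 1 to 8 rows; each row shifts and turns the commanded pose from where the row before left it, along the tool's axes as they then stand; what a row does not reach is not made up. A row lasts 1/8 s, in which the tool goes at most 62.5 mm and 10.7 degrees, less where a joint would pass 70% of its speed; a pose out of reach is approached as far as the arm can. A call is refused whole if a number of a shift passes 0.0625 or a number of a turn 0.188, either way. A call with a gripper value outside its range is refused whole. The fingers move at their own pace and stop on an object; "force" is the grip in N (left out, the last holds). Time passes only in rows, so rows that do not move let the fingers close. It gives the time, the measured TCP pose, the force, the opening and the grip force at its end, in the units of the state.
- sense(): the state, without advancing time (a new reading comes with each control period).
- snapshot(name): name is "side" or "top" or "wrist"; returns the picture (420x560x3 uint8, red, green, blue); there is no depth.
- calibration(name): a dict with "camera_matrix" (3x3 intrinsics, pixels), "R" (3x3) and "t" (3): a world point X has camera coordinates R X + t; the wrist camera has in their place "mount" (4x4, takes a point from camera to tool coordinates, whose origin is the TCP and whose axes are the flange's). Camera axes: x right, y down, z forward; pixel columns grow to the right and rows downward; lengths in m; the calibration is good to about 2 mm. A picture is of the moment at which its call begins: read the wrist's pose just before it. calibration takes no time and is no camera call.
- sign_off(): hands the job in; it is judged then, once.
The state is a dict: "t": time; "q": joint angles; "qd": joint speeds; "tau": joint torques, N m; "tcp_pos": TCP position; "tool_rot": TCP orientation; "force": force on the tool from outside, world axes, zero at the start; "ft_torque": the same for the moment, N m; "finger_gap": opening from 0.0 (shut) to 1.0 (fully open); "gripper_force": force on a finger pad.
Only numpy, scipy, OpenCV 4.12 (cv2) and the standard library are available. Lean on these libraries where they do the work, as an engineer would, in place of code of your own. Each camera call takes 0.05 s, during which the arm holds its last target. There are 200 camera calls.

## Working session

There is one attempt and no reset: what is moved stays moved. The work goes in short steps, Python scripts to look and compute and a tool call to move; the robot and the scene stay as the last step left them, time stands still between calls to the robot, and variables do not carry over. Pictures are saved under pics/ and viewed, at most 10 in all, crops included, and the job is handed in when it is done.

Besides the shell and the picture viewer there is one more tool, called after "Emit:" in YAML: its name, and indented under it one key for each argument. apply_moves: Moves the arm, as the interface text tells. Its arguments: {"type":"object","properties":{"plan":{"type":"array"},"force":{"type":"number"}},"required":["plan"]}

```bash
mkdir -p pics; ls; python3 - <<'E'
from station import *
import cv2,numpy as np
for n in ("top","side"):
    cv2.imwrite(f"pics/{n}0.png",cv2.cvtColor(snapshot(n),cv2.COLOR_RGB2BGR))
    c=calibration(n);print(n,c)
print(calibration("wrist"));print(sense())
E
```

```text
pics
top {'camera_matrix': array([[492.66723782,   0.        , 269.21012837],
       [  0.        , 492.66723782, 205.79616102],
       [  0.        ,   0.        ,   1.        ]]), 'R': array([[ 2.78599438e-02, -9.99611594e-01,  6.96148204e-04],
       [-9.90251577e-01, -2.76941407e-02, -1.36509520e-01],
       [ 1.36475779e-01,  3.11378571e-03, -9.90638514e-01]]), 't': array([-0.06424846,  0.60082035,  1.21150526])}
side {'camera_matrix': array([[385.29020616,   0.        , 284.19702277],
       [  0.        , 385.29020616, 205.33998127],
       [  0.        ,   0.        ,   1.        ]]), 'R': array([[ 0.93426483, -0.35622784,  0.01584155],
       [-0.16677421, -0.47579669, -0.86359937],
       [ 0.3151755 ,  0.80418855, -0.50392973]]), 't': array([-0.55517532,  0.13603026,  0.79249079])}
{'camera_matrix': array([[335.24760714,   0.        , 281.0720704 ],
       [  0.        , 335.24760714, 214.28717275],
       [  0.        ,   0.        ,   1.        ]]), 'mount': array([[-5.65216044e-04, -9.57521989e-01, -2.88359708e-01,
         7.26849981e-02],
       [ 9.99999197e-01, -8.6
[... 229 characters left out ...]
't': 0.1, 'q': array([ 1.09748636e+00,  5.28384772e-01,  1.43377370e+00, -1.22852916e-06,
        1.18140205e+00, -1.78515836e-01]), 'qd': array([-1.54689068e-03, -2.95831024e-03, -1.48417534e-03,  5.79709980e-04,
       -1.47895771e-06, -1.24138289e-04]), 'tau': array([ 2.77529589e-04, -4.43306136e+01, -1.78586876e+01, -1.93330616e-04,
        3.86410975e-03, -1.59817386e-06]), 'tcp_pos': array([0.18127283, 0.5974623 , 0.23042451]), 'tool_rot': array([ 1.46863621e-01,  9.89156261e-01, -9.32318903e-04, -3.14491186e-04]), 'force': array([ 1.39215959,  0.12370561, -0.99275236]), 'ft_torque': array([ 0.03051762, -0.00537949, -0.06766659]), 'gripper_force': 0.0, 'finger_gap': 1.0031583400737734}
```

View pics/top0.png

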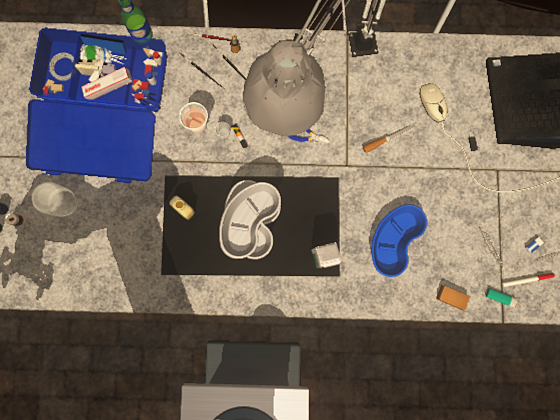

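View pics/side0.png

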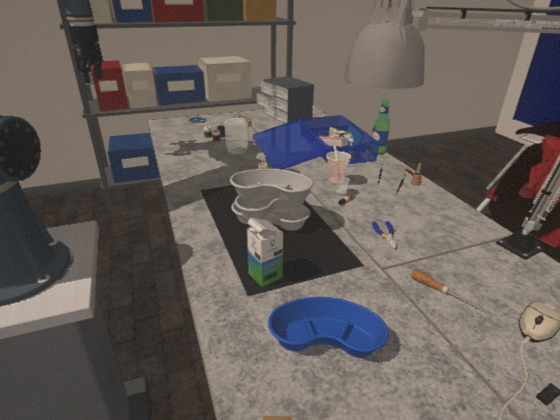

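The top view shows the steel stack on the black mat at about (250,218), the bottle at (181,207) and the carton at (326,256). What could be taken for the dishes: the steel stack (250,218), or the blue look-alike (399,240). By the description I choose the steel stack, and I'll check it in a close crop.

```bash
python3 - <<'E'
import cv2,numpy as np
a=cv2.imread("pics/top0.png")[165:275,200:310]
b=cv2.imread("pics/side0.png")[160:240,220:325]
a=cv2.resize(a,None,fx=5,fy=5,interpolation=cv2.INTER_CUBIC)
cv2.imwrite("pics/crop0.png",a)
E
```

```text
(no output)
```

View pics/crop0.png

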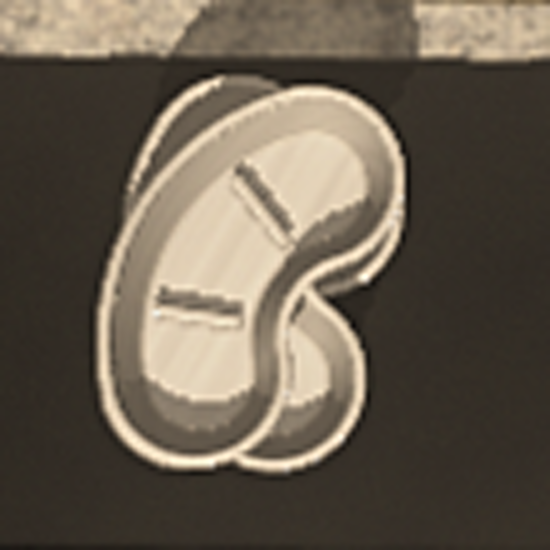

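The crop shows the steel stack. The top dish has lobes near crop (311,182) and (190,378), with its bulge up-left. The middle dish lobe is at about (275,378), with an arc at upper left near (160,130). A piece of the bottom dish shows at right near (385,260).

```bash
cat > h.py <<'E'
from station import *
import cv2,numpy as np
from scipy.spatial.transform import Rotation as Ro
def cast(cam,uv,z,pose=None):
    c=calibration(cam);uv=np.atleast_2d(np.array(uv,float))
    d=np.c_[uv,np.ones(len(uv))]@np.linalg.inv(c["camera_matrix"]).T
    if cam=="wrist":
        T=np.eye(4);T[:3,:3]=Ro.from_quat(pose["tool_rot"]).as_matrix();T[:3,3]=pose["tcp_pos"]
        T=T@c["mount"];R=T[:3,:3];o=T[:3,3]
    else: R=c["R"].T;o=-R@c["t"]
    d=d@R.T
    return o+d*((z-o[2])/d[:,2])[:,None]
def yaw(s):  # world angle of tool y
    y=Ro.from_quat(s["tool_rot"]).as_matrix()[:,1];return np.arctan2(y[1],y[0])
def goto(p,yw=None):
    """tool-frame shift, turn about tool z and residual tilt correction to reach p, tool y angle yw (mod pi)"""
    s=sense();R=Ro.from_quat(s["tool_rot"]).as_matrix()
    print("now",s["tcp_pos"].round(4),"yaw",round(yaw(s),3),"q6",s["q"][5].round(2),"t",s["t"],"F",s["force"].round(1))
    print("shift",(R.T@(np.array(p)-s["tcp_pos"])).round(4))
    if yw is not None:
        d=(yw-yaw(s)+np.pi/2)%np.pi-np.pi/2;print("wz",round(-d,3), "(alt",round(-d-np.sign(-d)*np.pi,3),")")
def lobes(a,b):
    c=(a+b)/2;x=a-b;th=np.arctan2(x[1],x[0]);y=np.array([-np.sin(th),np.cos(th)])
    return c[:2]+.010*y,th,np.linalg.norm(x[:2])
E
python3 - <<'E'
from h import *
f=lambda u,v:(200+u/5,165+v/5)
for n,a,b,z in(("top",(311,182),(190,378),.12),("mid",(220,172),(272,378),.081)):
    P=cast("top",[f(*a),f(*b)],z);c,th,L=lobes(P[0],P[1]);print(n,P.round(3).tolist(),c.round(4),th.round(3),L.round(4))
print(cast("top",[(181,207)],.08),cast("top",[(326,250)],.135))
goto([c[0],c[1],.30])
E
```

```text
top [[0.602, -0.031, 0.12], [0.507, 0.024, 0.12]] [0.5591 0.0051] -0.519 0.1094
mid [[0.611, 0.015, 0.081], [0.51, -0.014, 0.081]] [0.5579 0.0102] 0.279 0.1048
[[0.58797483 0.16944154 0.08      ]] [[ 0.489572   -0.18245686  0.135     ]]
now [0.1813 0.5975 0.2304] yaw 1.276 q6 -0.18 t 0.1 F [ 1.4  0.1 -1. ]
shift [-0.531  -0.4527 -0.0689]
```

Emit:
apply_moves:
  plan:
    - [-0.045,-0.038,-0.008,0,0,0,-1]
    - [-0.045,-0.038,-0.008,0,0,0,-1]
    - [-0.045,-0.038,-0.008,0,0,0,-1]
    - [-0.045,-0.038,-0.008,0,0,0,-1]
    - [-0.045,-0.038,-0.008,0,0,0,-1]
    - [-0.045,-0.038,-0.008,0,0,0,-1]
    - [-0.045,-0.038,-0.008,0,0,0,-1]
    - [-0.045,-0.038,-0.008,0,0,0,-1]

```text
t: 1.1
tcp_pos: [0.4382, 0.2008, 0.2954]
tool_rot: [0.147, 0.989, 0.0, -0.0]
force: [0.5, 0.0, -0.1]
finger_gap: 1.001
gripper_force: 0.0
```

Emit:
apply_moves:
  plan:
    - [-0.043,-0.037,-0.005,0,0,0,-1]
    - [-0.043,-0.037,0,0,0,0,-1]
    - [-0.043,-0.037,0,0,0,0,-1]
    - [-0.042,-0.037,0,0,0,0,-1]
    - [0,0,0,0,0,0,-1]
    - [0,0,0,0,0,0,-1]

```text
t: 1.85
tcp_pos: [0.5575, 0.0115, 0.2996]
tool_rot: [0.147, 0.989, 0.0, -0.001]
force: [-0.7, 0.6, 0.5]
finger_gap: 1.003
gripper_force: 0.0
```

```bash
python3 - <<'E'
from h import *
import pickle
s=sense();w=snapshot("wrist");t=snapshot("top");pickle.dump(s,open("s1.pkl","wb"))
cv2.imwrite("pics/w1.png",cv2.cvtColor(w,cv2.COLOR_RGB2BGR));
goto([.559,.005,.23],-.519)
E
```

```text
now [0.5572 0.0125 0.3   ] yaw 1.277 q6 -1.46 t 1.95 F [0.1 0.8 0.6]
shift [-0.004  -0.0067  0.07  ]
wz -1.345 (alt 1.796 )
```

View pics/w1.png

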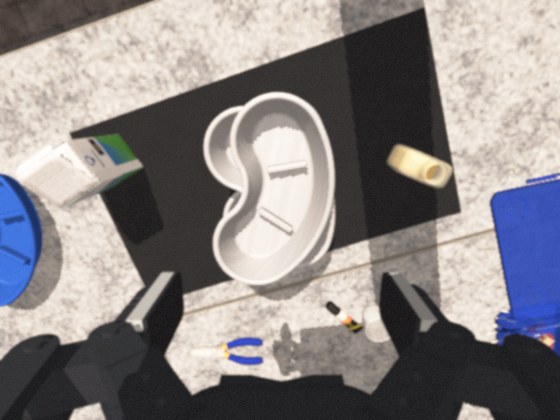

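The wrist view shows the stack at about (275,190). The top dish has its near lobe at about (278,140) and its far lobe at about (258,240). The middle lobe peeks out at upper left (215,145) and lower right (325,240). A little of the bottom dish shows at (230,205).

```bash
python3 - <<'E'
import cv2,numpy as np
a=cv2.imread("pics/w1.png")[85:295,190:350]
a=np.clip(255*(a/255.)**1.6,0,255).astype(np.uint8)
cv2.imwrite("pics/crop1.png",cv2.resize(a,None,fx=2.8,fy=2.8,interpolation=cv2.INTER_CUBIC))
E
```

```text
(no output)
```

View pics/crop1.png

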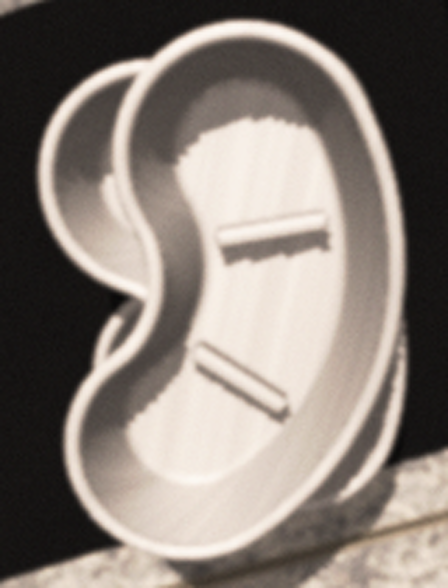

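```bash
cat >> h.py <<'E'
from scipy.optimize import least_squares
def circ(P,r=.0445):
    f=lambda c:np.hypot(*(P[:,:2]-c).T)-r
    o=least_squares(f,P[:,:2].mean(0));return o.x,np.abs(o.fun).max()
E
python3 - <<'E'
from h import *
import pickle
s=pickle.load(open("s1.pkl","rb"))
W=lambda p,z:cast("wrist",np.array(p)/2.8+[190,85],z,s)
T=lambda p,z:cast("top",np.array(p)/5+[200,165],z)
tn=circ(W([(116,140),(130,90),(160,50),(200,27),(245,20),(290,30)],.12))
tf=circ(W([(66,440),(75,400),(72,475),(95,520),(140,550),(185,557),(230,545)],.12))
mn=circ(W([(40,180),(45,145),(60,110),(90,78),(135,62),(42,200),(60,240),(95,275)],.081))
mf=circ(W([(405,365),(400,410),(380,450),(350,490)],.081))
b=circ(W([(98,345),(110,320),(135,300),(95,365)],.042))
bt=circ(T([(405,215),(395,250),(375,275),(340,290)],.042))
mft=circ(T([(130,190),(150,140),(180,100),(225,78),(265,82)],.081))
for n in "tn tf mn mf b bt mft".split():print(n,eval(n)[0].round(4),eval(n)[1].round(4))
for a,c in((tf,tn),(mf,mn),(mft,mn)):print([np.round(q,4) for q in lobes(a[0],c[0])])
E
```

```text
tn [0.5116 0.0224] 0.0006
tf [ 0.6054 -0.0299] 0.0017
mn [ 0.5125 -0.0135] 0.0004
mf [0.6119 0.0123] 0.0024
b [ 0.6028 -0.0313] 0.0007
bt [ 0.6005 -0.0336] 0.0006
mft [0.6125 0.0108] 0.0051
[array([0.5633, 0.005 ]), np.float64(-0.5087), np.float64(0.1074)]
[array([0.5597, 0.0091]), np.float64(0.2545), np.float64(0.1026)]
[array([0.5602, 0.0084]), np.float64(0.2385), np.float64(0.1029)]
```

Emit:
apply_moves:
  plan:
    - [0,0,0.012,0,0,0.18,-1]
    - [0,0,0.012,0,0,0.18,-1]
    - [0,0,0.012,0,0,0.18,-1]
    - [0,0,0.012,0,0,0.18,-1]
    - [0,0,0.012,0,0,0.18,-1]
    - [0,0,0.012,0,0,0.18,-1]
    - [0,0,0.012,0,0,0.18,-1]
    - [0,0,0.012,0,0,0.18,-1]

```text
t: 2.95
tcp_pos: [0.5576, 0.013, 0.2043]
tool_rot: [0.764, 0.646, 0.0, -0.0]
force: [0.9, -0.5, -0.0]
finger_gap: 1.002
gripper_force: 0.0
```

Emit:
apply_moves:
  plan:
    - [0,0,0.012,0,0,0.18,-1]
    - [0,0,0.012,0,0,0.166,-1]
    - [0,0,0,0,0,0,-1]
    - [0,0,0,0,0,0,-1]

```text
t: 3.45
tcp_pos: [0.5583, 0.012, 0.1809]
tool_rot: [0.862, 0.507, 0.0, 0.0]
force: [1.0, 0.9, 0.0]
finger_gap: 1.002
gripper_force: 0.0
```

```bash
python3 - <<'E'
from h import *
goto([.559,-.002,.079],-.509)
E
```

```text
now [0.5583 0.012  0.1809] yaw -0.506 q6 0.33 t 3.45 F [1.  0.9 0. ]
shift [-0.012   0.0073  0.1019]
wz 0.003 (alt -3.139 )
```

Emit:
apply_moves:
  plan:
    - [-0.012,0.007,0.02,0,0,0,-1]
    - [0,0,0.02,0,0,0,-1]
    - [0,0,0.02,0,0,0,-1]
    - [0,0,0.02,0,0,0,-1]
    - [0,0,0.012,0,0,0,-1]
    - [0,0,0.01,0,0,0,-1]
    - [0,0,0,0,0,0,-1]

```text
t: 4.32
tcp_pos: [0.5584, -0.0025, 0.078]
tool_rot: [0.862, 0.506, -0.0, -0.0]
force: [-0.7, -0.2, -0.5]
finger_gap: 1.003
gripper_force: 0.0
```

```bash
python3 - <<'E'
from h import *
cv2.imwrite("pics/side1.png",cv2.resize(cv2.cvtColor(snapshot("side"),cv2.COLOR_RGB2BGR)[100:260,180:380],None,fx=3,fy=3,interpolation=cv2.INTER_CUBIC))
goto([.559,-.002,.079],-.509)
E
```

```text
now [ 0.5587 -0.0026  0.0785] yaw -0.51 q6 0.3 t 4.375 F [0.6 0.1 0.2]
shift [ 0.0007 -0.0001 -0.0005]
wz -0.001 (alt 3.141 )
```

View pics/side1.png

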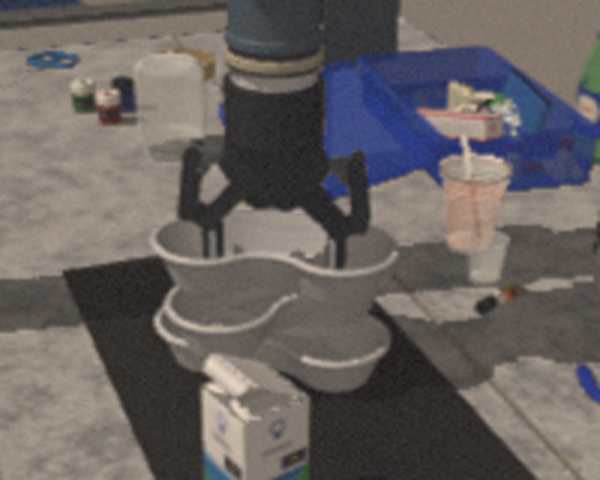

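The side view shows both fingers down inside the top dish's lobes, with the stack otherwise undisturbed. I start turning anticlockwise.

Emit:
apply_moves:
  plan:
    - [0,0,0,0,0,-0.1,-1]
    - [0,0,0,0,0,-0.1,-1]
    - [0,0,0,0,0,-0.1,-1]
    - [0,0,0,0,0,-0.1,-1]
    - [0,0,0,0,0,-0.1,-1]
    - [0,0,0,0,0,-0.1,-1]
    - [0,0,0,0,0,-0.1,-1]
    - [0,0,0,0,0,0,-1]

```text
t: 5.38
tcp_pos: [0.5591, -0.0027, 0.0791]
tool_rot: [0.637, 0.771, 0.0, 0.001]
force: [0.0, -0.8, 0.7]
finger_gap: 0.995
gripper_force: 0.0
```

```bash
python3 - <<'E'
from h import *
import pickle
s=sense();w=snapshot("wrist");sd=snapshot("side");pickle.dump(s,open("s2.pkl","wb"))
cv2.imwrite("pics/w2.png",cv2.cvtColor(w,cv2.COLOR_RGB2BGR));
a=cv2.cvtColor(w,cv2.COLOR_RGB2BGR);b=cv2.cvtColor(sd,cv2.COLOR_RGB2BGR)[150:250,210:330]
a=cv2.resize(a,(427,320)) if 0 else a
b=cv2.resize(b,(240,200),interpolation=cv2.INTER_CUBIC)
c=np.zeros((420,800,3),np.uint8);c[:,:560]=a;c[:200,560:]=b
cv2.imwrite("pics/c2.png",c);goto([.564,.0014,.079],.245)
E
```

```text
now [ 0.5589 -0.0027  0.0788] yaw 0.189 q6 -0.39 t 5.475 F [0.3 0.2 0.2]
shift [ 0.0031  0.0058 -0.0002]
wz -0.056 (alt 3.085 )
```

View pics/c2.png

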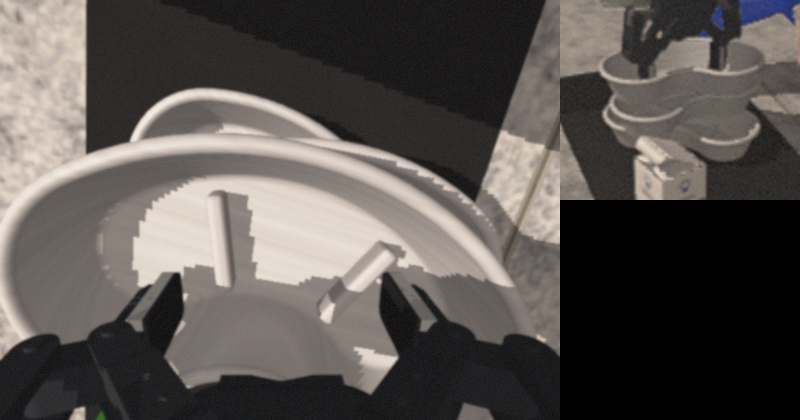

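The wrist view shows the top dish from its bulge side, still on the rim, with ribs at (220,240) and (357,281). The middle and bottom dishes look unmoved. I get its yaw from the ribs.

```bash
cat >> h.py <<'E'
def ribs(l,r,z,s):
    """rib midpoints in wrist image: world yaw of dish x. l,r: two end points each"""
    P=cast("wrist",np.vstack([l,r]),z,s)
    a=P[:2].mean(0);b=P[2:].mean(0);d=(b-a)[:2]
    print("ribs",a[:2].round(4),b[:2].round(4),"dist",np.linalg.norm(d).round(4),"yaw",np.arctan2(d[1],d[0]).round(3),"mid",((a+b)/2)[:2].round(4))
E
python3 - <<'E'
from h import *
import pickle
s=pickle.load(open("s2.pkl","rb"))
ribs([(218,193),(225,283)],[(391,247),(325,313)],.086,s)
s=pickle.load(open("s1.pkl","rb"))
W=lambda u,v:(190+u/2.8,85+v/2.8)
ribs([W(222,235),W(325,218)],[W(200,348),W(285,410)],.086,s)
E
```

```text
ribs [0.5305 0.0123] [0.5938 0.004 ] dist 0.0638 yaw -0.131 mid [0.5621 0.0081]
ribs [0.5406 0.0248] [ 0.5956 -0.0044] dist 0.0623 yaw -0.487 mid [0.5681 0.0102]
```

Emit:
apply_moves:
  plan:
    - [0.002,0,0,0,0,-0.08,-1]
    - [0.002,0,0,0,0,-0.08,-1]
    - [0.002,0,0,0,0,-0.08,-1]
    - [0.001,0,0,0,0,-0.08,-1]
    - [0,0,0,0,0,-0.03,-1]
    - [0,0,0,0,0,0,-1]

```text
t: 6.22
tcp_pos: [0.5567, 0.004, 0.0784]
tool_rot: [0.493, 0.87, 0.0, 0.0]
force: [-0.2, 0.2, -0.6]
finger_gap: 0.997
gripper_force: 0.0
```

```bash
cat > look.py <<'E'
from h import *
import pickle,sys
n=sys.argv[1]
s=sense();w=snapshot("wrist");sd=snapshot("side");pickle.dump(s,open(f"s{n}.pkl","wb"))
a=cv2.cvtColor(w,cv2.COLOR_RGB2BGR);b=cv2.cvtColor(sd,cv2.COLOR_RGB2BGR)[150:250,210:330]
c=np.zeros((420,800,3),np.uint8);c[:,:560]=a;c[:200,560:]=cv2.resize(b,(240,200),interpolation=cv2.INTER_CUBIC)
cv2.imwrite(f"pics/c{n}.png",c);goto([.564,.0014,.079],.245)
E
python3 look.py 3
```

```text
now [0.5566 0.004  0.0784] yaw 0.539 q6 -0.73 t 6.325 F [ 0.5 -0.4 -1.1]
shift [-0.006   0.005  -0.0006]
wz 0.294 (alt -2.848 )
```

View pics/c3.png

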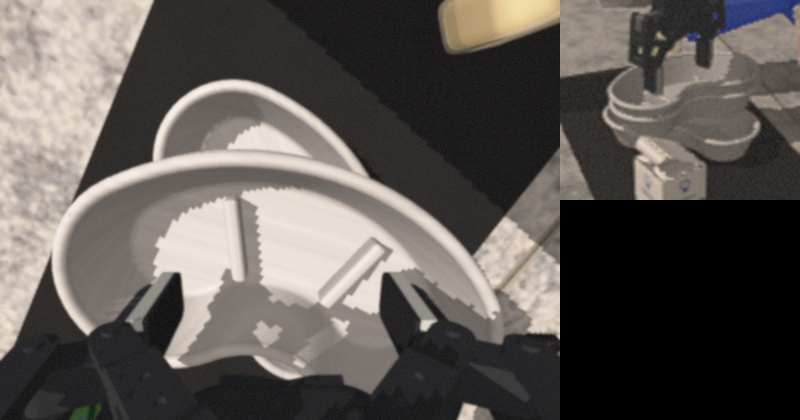

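The side view shows the top dish dropped into the middle one: two rims sit close together. In the wrist view its ribs are at (235,240) and (355,272), and the bottom dish's lobe shows at (235,110).

```bash
python3 - <<'E'
from h import *
import pickle
s=pickle.load(open("s3.pkl","rb"))
ribs([(232,198),(239,278)],[(385,241),(322,304)],.063,s)
p=[(154,160),(157,135),(175,105),(200,86),(235,80),(270,88),(300,105)]
print(circ(cast("wrist",p,.042,s)))
c,_=circ(cast("wrist",p,.042,s))
o=np.array([.602,-.0325]);print([np.round(q,4) for q in lobes(o,c)])
E
```

```text
ribs [0.5315 0.0023] [0.5934 0.017 ] dist 0.0636 yaw 0.234 mid [0.5624 0.0096]
(array([0.5139154 , 0.03104841]), np.float64(0.0015136476889293787))
[array([0.5638, 0.0074]), np.float64(-0.625), np.float64(0.1086)]
```

Emit:
apply_moves:
  plan:
    - [-0.012,0.004,0,0,0,0.1,-1]
    - [0,0,0,0,0,0.1,-1]
    - [0,0,0,0,0,0.1,-1]
    - [0,0,0.008,0,0,0,-1]
    - [0,0,0.007,0,0,0,-1]
    - [0,0,0.007,0,0,0,-1]
    - [0,0,0,0,0,0,-1]

```text
t: 7.2
tcp_pos: [0.5655, -0.0041, 0.0554]
tool_rot: [0.617, 0.787, -0.0, -0.001]
force: [-0.4, -0.0, -0.1]
finger_gap: 1.003
gripper_force: 0.0
```

Emit:
apply_moves:
  plan:
    - [0,0,0,0,0,0.1,-1]
    - [0,0,0,0,0,0.1,-1]
    - [0,0,0,0,0,0.1,-1]
    - [0,0,0,0,0,0.1,-1]
    - [0,0,0,0,0,0.1,-1]
    - [0,0,0,0,0,0.1,-1]
    - [0,0,0,0,0,0.1,-1]
    - [0,0,0,0,0,0.1,-1]

```text
t: 8.2
tcp_pos: [0.5663, -0.0042, 0.0564]
tool_rot: [0.876, 0.483, 0.0, 0.0]
force: [0.9, -0.7, 0.2]
finger_gap: 0.997
gripper_force: 0.4
```

```bash
python3 look.py 4
```

```text
now [ 0.5663 -0.0042  0.0564] yaw -0.56 q6 0.35 t 8.3 F [-0.3 -0.5  0. ]
shift [ 0.0035 -0.0049 -0.0226]
wz -0.805 (alt 2.337 )
```

View pics/c4.png

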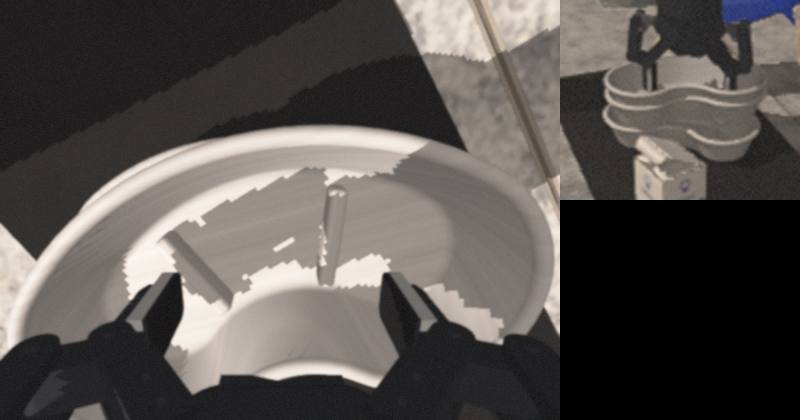

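The top and middle dishes are turning together. The ribs are at (198,270) and (331,236), and the bottom rim shows at upper left.

```bash
python3 - <<'E'
from h import *
import pickle
s=pickle.load(open("s4.pkl","rb"))
ribs([(168,236),(228,305)],[(338,188),(326,284)],.063,s)
E
```

```text
ribs [0.5383 0.0196] [0.5972 0.0016] dist 0.0616 yaw -0.297 mid [0.5677 0.0106]
```

Emit:
apply_moves:
  plan:
    - [0.001,0,0,0,0,0.08,-1]
    - [0.001,-0.001,0,0,0,0.08,-1]
    - [0,-0.001,0,0,0,0.08,-1]
    - [0,-0.001,0,0,0,0.075,-1]
    - [0,0,0,0,0,0,-1]
    - [0,0,0,0,0,0,-1]

```text
t: 9.05
tcp_pos: [0.5651, -0.0006, 0.0564]
tool_rot: [0.94, 0.342, 0.0, 0.0]
force: [0.9, -0.5, 0.9]
finger_gap: 1.0
gripper_force: 0.0
```

```bash
python3 - <<'E'
from h import *
import pickle
s=sense();w=snapshot("wrist");sd=snapshot("side");pickle.dump(s,open("s5.pkl","wb"))
cv2.imwrite("pics/w5.png",cv2.cvtColor(w,cv2.COLOR_RGB2BGR));cv2.imwrite("pics/sd5.png",cv2.cvtColor(sd,cv2.COLOR_RGB2BGR))
a=cv2.cvtColor(cv2.imread("pics/c4.png")[:200,560:],cv2.COLOR_BGR2GRAY)
b=cv2.resize(cv2.cvtColor(sd,cv2.COLOR_RGB2GRAY)[150:250,210:330],(240,200),interpolation=cv2.INTER_CUBIC)
# rim stripes along columns left and right of the fingers
for c in (50,60,70,150,160,170,180): print(c,"before",a[50:170:3,c].tolist(),"\n   after",b[50:170:3,c].tolist())
goto([.559,.001,.056],-.625)
E
```

```text
50 before [139, 133, 129, 126, 143, 146, 123, 142, 107, 90, 89, 113, 168, 160, 99, 116, 167, 178, 137, 101, 88, 81, 85, 128, 182, 145, 62, 47, 45, 47, 50, 50, 54, 50, 47, 50, 48, 48, 48, 47] 
   after [140, 130, 131, 128, 145, 147, 105, 48, 45, 50, 104, 123, 95, 89, 95, 141, 179, 132, 99, 158, 177, 115, 83, 124, 181, 141, 64, 46, 47, 51, 51, 47, 49, 51, 48, 49, 50, 48, 48, 50]
60 before [142, 141, 139, 135, 134, 137, 103, 100, 99, 98, 99, 96, 97, 121, 178, 118, 95, 117, 174, 142, 91, 103, 112, 106, 97, 130, 174, 102, 94, 111, 108, 74, 47, 49, 46, 49, 45, 51, 48, 49] 
   after [144, 143, 140, 131, 132, 129, 79, 42, 89, 132, 100, 99, 99, 101, 100, 96, 94, 142, 172, 91, 97, 154, 163, 91, 99, 139, 179, 99, 96, 114, 107, 73, 43, 55, 51, 50, 46, 52, 47, 49]
70 before [46, 50, 47, 51, 116, 100, 102, 102, 101, 106, 103, 98, 101, 104, 140, 163, 99, 98, 108, 180, 116, 97, 100, 100, 104, 106, 161, 142, 96, 99, 97, 99, 93, 43, 48, 48, 42, 47, 41, 44] 
   after [102, 139, 140, 138, 134, 121, 44, 87, 131, 114, 120, 115, 110, 114, 117, 113, 106, 106, 171, 134, 97, 101, 164, 128, 96, 102, 160, 143, 
[... 957 characters left out ...]
4, 94, 94, 94, 58, 41, 48] 
   after [47, 48, 54, 48, 50, 50, 54, 50, 48, 49, 47, 54, 57, 53, 52, 56, 65, 91, 101, 97, 111, 171, 156, 153, 98, 96, 108, 163, 107, 91, 106, 145, 95, 96, 96, 98, 95, 53, 41, 47]
180 before [55, 56, 50, 57, 44, 44, 45, 40, 76, 107, 105, 101, 102, 120, 146, 100, 95, 97, 140, 100, 96, 95, 96, 97, 94, 95, 96, 96, 97, 109, 142, 108, 91, 94, 95, 84, 49, 33, 37, 40] 
   after [43, 37, 41, 46, 49, 47, 44, 42, 44, 58, 80, 95, 99, 99, 97, 95, 101, 98, 99, 96, 96, 141, 167, 123, 97, 93, 103, 132, 95, 94, 100, 105, 95, 89, 95, 85, 53, 40, 38, 41]
now [ 0.5651 -0.0006  0.0563] yaw -0.874 q6 0.68 t 9.15 F [-0.1 -0.1  0.2]
shift [-0.0036 -0.0052  0.0003]
wz -0.249 (alt 2.893 )
```

The side image's rim stripes now lie equally spaced, so both dishes have dropped in. I centre the fingers, then press lightly.

Emit:
apply_moves:
  plan:
    - [-0.004,-0.005,0,0,0,-0.125,-1]
    - [0,0,0,0,0,-0.125,-1]
    - [0,0,0.01,0,0,0,-1]
    - [0,0,0.01,0,0,0,-1]
    - [0,0,0.006,0,0,0,-1]
    - [0,0,0.002,0,0,0,-1]
    - [0,0,0.002,0,0,0,-1]
    - [0,0,0,0,0,0,-1]

```text
t: 10.15
tcp_pos: [0.5588, 0.0007, 0.0263]
tool_rot: [0.89, 0.455, 0.0, 0.0]
force: [0.1, 0.5, 0.2]
finger_gap: 1.001
gripper_force: 0.0
```

Emit:
apply_moves:
  plan:
    - [0,0,0.002,0,0,0,-1]
    - [0,0,0.002,0,0,0,-1]
    - [0,0,0,0,0,0,-1]

```text
t: 10.52
tcp_pos: [0.5591, 0.0006, 0.0247]
tool_rot: [0.89, 0.456, 0.001, 0.0]
force: [-2.3, -0.2, 16.2]
finger_gap: 1.0
gripper_force: 8.0
```

Contact came at TCP z of 0.025, as predicted for a fully nested stack. I press a touch more, then withdraw.

Emit:
apply_moves:
  plan:
    - [0,0,0.001,0,0,0,-1]
    - [0,0,0,0,0,0,-1]
    - [0,0,-0.006,0,0,0,-1]
    - [0,0,-0.01,0,0,0,-1]
    - [0,0,-0.03,0,0,0,-1]
    - [0,0,-0.05,0,0,0,-1]
    - [0,0,-0.05,0,0,0,-1]
    - [0,0,-0.06,0,0,0,-1]

```text
t: 11.52
tcp_pos: [0.5579, 0.0009, 0.2283]
tool_rot: [0.89, 0.455, -0.001, -0.001]
force: [0.8, 0.5, -0.4]
finger_gap: 0.997
gripper_force: 0.0
```

Emit:
apply_moves:
  plan:
    - [0,0,-0.05,0,0,0,-1]
    - [0,0,-0.03,0,0,0,-1]
    - [0,0,0,0,0,0,-1]

```text
t: 11.9
tcp_pos: [0.5601, 0.0005, 0.3101]
tool_rot: [0.89, 0.456, 0.002, 0.002]
force: [-0.0, -0.2, -0.9]
finger_gap: 1.002
gripper_force: 0.0
```

```bash
python3 look.py 6
```

```text
now [0.558  0.0008 0.3065] yaw -0.625 q6 0.43 t 12.0 F [0.3 0.1 0.2]
shift [0.0041 0.0049 0.2275]
wz -0.87 (alt 2.272 )
```

View pics/c6.png

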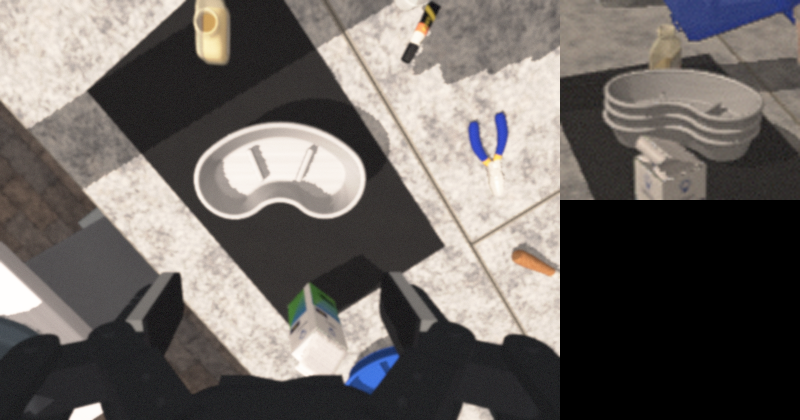

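The wrist view at (280,170) and the side view show three evenly nested, level, parallel rims. The bottle (212,35) and the carton (315,330) are still standing, and the gripper is clear.

```bash
python3 -c "
from station import *
print(sign_off())"
```

```text
the job is handed in; nothing more can be done
None
```

I turned the upper two dishes home without lifting them off and handed the job in at about 12 s. The last pictures show all three dishes nested and level and curved the same way, with the bottle and carton still standing; no verdict came back.

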